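# Close up the report printer

## Robot

A 7-joint arm with a two-finger parallel gripper is mounted at the origin on the work surface. World frame = base frame: x ahead of the robot, y to its left, z up, the work surface at z = 0. Lengths are in m, angles in rad, forces in N, time in s.
With the tool pointing down it reaches from about 0.4 to 0.85 m from the base axis. Payload 10.4 kg.
Tool frame: the origin (TCP) lies at the very end of the fingers, on their centre line; the grasp point (between the pads) lies 19 mm behind it; z points along the fingers, y is the line along which they close (so a half turn about z gives the same grasp; the last joint's range is limited). The gripper opens to 87 mm and grips with 3 to 60 N. Pads are 19 mm wide; open, the fingers measure 117 mm over their backs; the gripper's body (75 mm by 190 mm) begins 51 mm behind the grasp point.
Start: joints at [-1.353, 0.332, -0.065, 1.46, 0.022, 1.35, -0.088], TCP at [0.149, 0.607, 0.2] pointing down, gripper open.
Joint ranges: [-2.6, 2.6], [-0.5, 2.12], [-1.47, 1.34], [0.16, 2.42], [-1.27, 4.41], [0.06, 2.06], [-2.6, 2.6]. Speed limits (rad/s): [2.22, 2.22, 2.79, 2.79, 3.14, 3.14, 3.14].

## Interface

Orientations are given as a unit quaternion [x, y, z, w].
In Python, from bench import * gives the robot as it stands.
- The arm moves only by the tool carry_out, never from a script. Its argument "deltas" is a list of rows, each an object with "hand": the finger opening in mm, from 0 to 87; "dp": the shift along the tool's x, y, z each as a share of 250 mm, from -1 to 1, a list of three; "spin": the turn about the tool's z as a share of pi rad, from -1 to 1. In form: [{"hand": hand, "dp": [dx, dy, dz], "spin": spin}, ...]. A call has 1 to 20 rows; each row is the pose to reach, as a shift and turn from the pose commanded when the call began, along the tool's axes at that moment, turning the shorter way round; what a row does not reach only later rows make up. A row lasts 1/10 s, in which the tool goes at most 50 mm and 8.59 degrees, less where a joint would pass 70% of its speed; a pose out of reach is approached as far as the arm can. A call with a number of a shift or a turn outside -1 to 1 is refused whole. A call with a gripper value outside its range is refused whole. The fingers move at their own pace and stop on an object; "force" is the grip in N (left out, the last holds). Time passes only in rows, so rows that repeat a pose let the fingers close. It gives the time, the measured TCP pose, the force, the opening and the grip force at its end, in the units of the state.
- read_state(): the state, without advancing time (a new reading comes with each control period).
- camera(name): name is "scene" or "top" or "wrist"; returns the picture (384x512x3 uint8, red, green, blue); there is no depth.
- get_calibration(name): a dict with "fx", "fy", "cx", "cy" (pixels), "R" (3x3) and "t" (3): a world point X has camera coordinates R X + t; the wrist camera has in their place "mount" (4x4, takes a point from camera to tool coordinates, whose origin is the TCP and whose axes are the flange's). Camera axes: x right, y down, z forward; pixel columns grow to the right and rows downward; lengths in m; the calibration is good to about 2 mm. The wrist camera is an equidistant fisheye: a pixel r from the principal point sees the ray r / f radians off the axis. A picture is of the moment at which its call begins: read the wrist's pose just before it. get_calibration takes no time and is no camera call.
- close_job(): hands the job in; it is judged then, once.
The state is a dict: "time": time; "joint_positions": joint angles; "joint_vel": joint speeds; "joint_torque": joint torques, N m; "ee_pos": TCP position; "eef_rot": TCP orientation; "ft_force": force on the tool from outside, world axes, zero at the start; "torque": the same for the moment, N m; "width": finger opening in m; "grip_force": force on a finger pad.
Only numpy, scipy, OpenCV 4.12 (cv2) and the standard library are available. Lean on these libraries where they do the work, as an engineer would, in place of code of your own. Each camera call takes 0.05 s, during which the arm holds its last target. There are 200 camera calls.

## Task

The report printer on the desk has just been loaded with paper and stands open. With the fingertips only, first push its paper tray fully home, then push its top cover gently down until it is fully closed. Do not lift the printer or shove it along the desk, do not slam the cover, and leave the bottle, the cup and the pen as they stand.

Things in the scene. Friction and masses are not known exactly. Their poses are not given: they have to be found in the camera images.
- printer: The report printer: a light grey box 170 mm deep (x), 170 mm wide (y) and 90 mm high, loose on rubber feet, about 3.6 kg. Origin: centre of its underside, on the desk. Its front, with the paper tray, faces its own -x (towards the robot); the cover's hinge runs along its back. A firm push of more than about 20 N makes it slide.
- tray (a joint): How far the paper tray is out, in m: 0 is fully home, 0.09 fully out. It slides along the printer's own -x as it opens; it resists with about 1.5 N of friction plus light damping, has no spring and no catch, and stops rigidly at 0.
- tray_front (a point): Centre of the outer face of the tray's upright front panel (white, 155 mm wide, 80 mm high, 12 mm thick, from 8 mm to 88 mm above the desk); this point is 48 mm above the desk. When home, the outer face stands 97 mm in front of the printer's origin. Axes as the printer's: x points into the printer.
- cover (a joint): Opening angle of the top cover in rad: 0 is closed (lying flat on the printer), 1.5 is nearly upright. A stiff hinge: the cover stays at whatever angle it is left, about 0.22 N m of friction, so 2 to 4 N near its free edge moves it. No spring, no catch.
- cover_hinge (a point): Middle of the cover's hinge line, 75 mm behind the printer's origin (its own +x) and 90 mm above the desk; the line runs along the printer's y. The point turns with the cover: its -x points along the cover's underside from hinge to free edge, its z is normal to the cover, towards its outer (upper) face.
- cover_edge (a point): Middle of the free edge of the cover, on its outer (upper) face. The cover is a flat white panel 120 mm from hinge to free edge, 170 mm wide, 10 mm thick; the outer face lies 10 mm from the hinge line's plane. Closed, its outer face is level, 100 mm above the desk.
- gel_bottle: Loose white bottle with a red cap, 54 mm across, 150 mm high, standing beside the printer on one side or the other. Origin: centre of its underside. To be left alone.
- mug: Loose white ceramic cup without handle, 76 mm across the rim, 90 mm high, standing on the other side of the printer. Origin: centre of its underside. To be left alone.
- pen: Loose black and white pen, 135 mm long, 12 mm thick, lying on the desk off to the left (+y) of the tray. Origin: its middle, on the desk; its x is its length. To be left alone.
Things that resemble listed ones, but are neither listed nor needed, are in the scene too. Leave any orange look-alike of the printer alone.

How it is judged:
On the way, in this order (a step that is already met when the one before it is completed fails the run):
1. the paper tray is fully home while the cover still stands open (value of joint tray below 0.004 m and value of joint cover above 0.4 rad), for 0.2 s.
2. the cover is fully closed, the tray still home (value of joint tray below 0.004 m and value of joint cover below 0.035 rad), for 0.2 s.
At the end, for the whole second after the job is handed in: The tray is within 4 mm of fully home, the cover within 0.035 rad (4 mm at its edge) of closed, the printer stands level, at rest and within 15 mm of where it was, and the bottle and cup are upright and, like the pen, within 30 mm of their places (all of step 2 and linear speed of printer below 0.02 m/s and distance of printer from where it was at the start of the episode below 0.015 m and angle between printer's own z axis and vertical below 0.03 rad and distance of each of gel_bottle, mug, pen from where it was at the start of the episode below 0.03 m and angle between each of gel_bottle, mug's own z axis and vertical below 0.1 rad); the robot touches nothing.
It fails at once if the printer is lifted or tipped up (height (world z) of printer above 0.012 m or angle between printer's own z axis and vertical above 0.12 rad).
It fails at once if the printer is shoved more than 15 mm along the desk (distance of printer from where it was at the start of the episode above 0.015 m).
It fails at once if the cover is slammed (faster than 3 rad/s) (velocity of joint cover below -3 rad/s).
It fails at once if the bottle, cup or pen is lifted, carried or knocked away (30 mm) (distance of any of gel_bottle, mug, pen from where it was at the start of the episode above 0.03 m).
It fails at once if the bottle or cup is knocked over (angle between any of gel_bottle, mug's own z axis and vertical above 0.5 rad).
It also fails if it takes over 48 s, if anything falls off the work surface, if the arm or the gripper's body presses on something with over 40 N, if the wrist force passes 120 N, or if a joint passes its speed limit or range.

## Working session

There is one attempt and no reset: what is moved stays moved. The work goes in short steps, Python scripts to look and compute and a tool call to move; the robot and the scene stay as the last step left them, time stands still between calls to the robot, and variables do not carry over. Pictures are saved under pics/ and viewed, at most 10 in all, crops included, and the job is handed in when it is done.

Besides the shell and the picture viewer there is one more tool, called after "Call:" as name(argument=value, ...) on one line, values as JSON. carry_out: Moves the arm, as the interface text tells. Its arguments: {"type":"object","properties":{"deltas":{"type":"array","items":{"type":"object","properties":{"hand":{"type":"number"},"dp":{"type":"array","items":{"type":"number","minimum":-1,"maximum":1}},"spin":{"type":"number","minimum":-1,"maximum":1}}}},"force":{"type":"number"}},"required":["deltas"]}

```bash
mkdir -p pics; python3 - <<'E'
from bench import *
import cv2
for n in ("scene","top"):
    cv2.imwrite(f"pics/{n}0.png",camera(n)[:,:,::-1]); c=get_calibration(n); print(n,c)
s=read_state(); print(s["time"],s["ee_pos"],s["eef_rot"],s["ft_force"],s["width"])
E
```

```text
scene {'fx': 412.1573988701778, 'fy': 412.1573988701778, 'cx': 259.2736000041354, 'cy': 186.7794775045651, 'R': array([[ 0.74714974,  0.66429938,  0.02176221],
       [ 0.44312894, -0.47345758, -0.76123233],
       [-0.49538269,  0.578398  , -0.64811399]]), 't': array([-0.37615745, -0.11715618,  1.33079801])}
top {'fx': 349.87119306621383, 'fy': 349.87119306621383, 'cx': 253.35792285845164, 'cy': 190.68636806763612, 'R': array([[ 0.09997265, -0.99498859,  0.00178407],
       [-0.97024011, -0.09788314, -0.22147918],
       [ 0.22054389,  0.02041088, -0.97516347]]), 't': array([-0.00119808,  0.50149213,  0.79916659])}
0.1 [0.14896318 0.60658496 0.19971687] [ 1.20112653e-01  9.92760042e-01 -6.67611537e-04 -5.62456569e-05] [0.58643947 1.12764642 0.17046613] 0.08710215249177963
```

View pics/scene0.png

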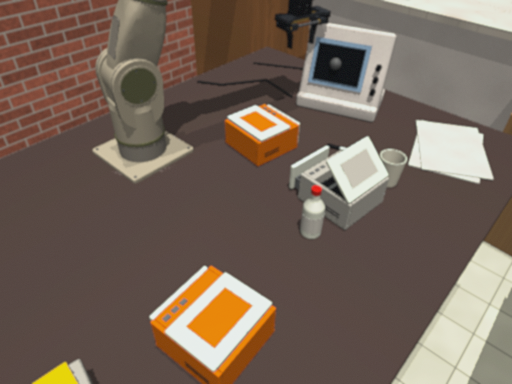

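View pics/top0.png

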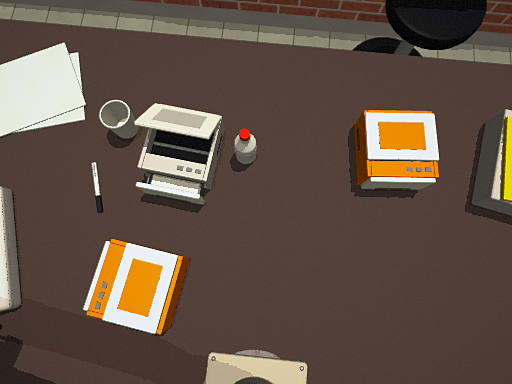

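The scene picture shows the grey printer at about (345,180), with its tray out and cover up. The bottle is at (313,212) and the cup at (393,167). In the top picture the printer is at (180,150), the bottle at (245,147), the cup at (117,118) and the pen at (97,187). I'll zoom in to get corner pixels.

```bash
python3 - <<'E'
import cv2
a=cv2.imread("pics/top0.png")[90:220,85:265]; cv2.imwrite("pics/topz.png",cv2.resize(a,None,fx=4.4,fy=4.4,interpolation=cv2.INTER_CUBIC))
a=cv2.imread("pics/scene0.png")[130:245,280:415]; cv2.imwrite("pics/scz.png",cv2.resize(a,None,fx=5,fy=5,interpolation=cv2.INTER_CUBIC))
E
```

```text
(no output)
```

View pics/topz.png

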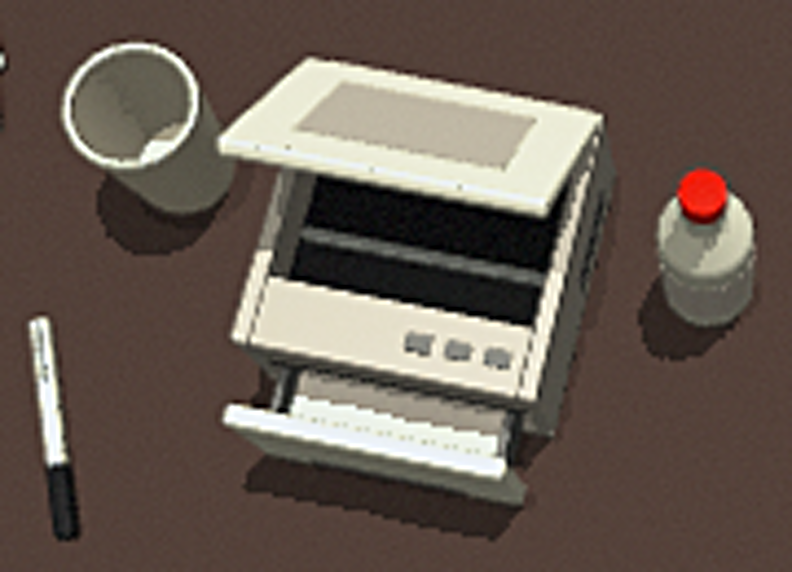

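View pics/scz.png

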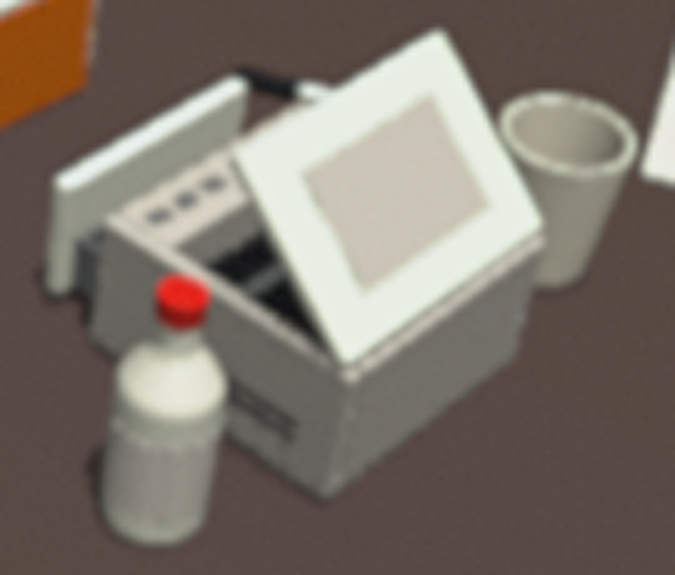

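The zoomed crops give clear corners of the box, the tray panel and the cover. I'll fit printer pose, tray and cover to them by least squares.

```bash
cat > fit.py <<'E'
import numpy as np
from bench import *
from scipy.optimize import least_squares
C={n:get_calibration(n) for n in("scene","top")}
def proj(n,X):
    c=C[n];p=np.asarray(c["R"])@X+c["t"];return np.array([c["fx"]*p[0]/p[2]+c["cx"],c["fy"]*p[1]/p[2]+c["cy"]])
def local(k,q):
    tr,cv=q; s=k[1]; w=.0775 if k[0]=='T' else .085; y=w if s=='+' else -w
    if k[0]=='B': return [(-.085 if k[2]=='f' else .085),y,(.09 if k[3]=='t' else 0)]
    if k[0]=='T': return [-.097-tr,y,.088 if k[2]=='t' else .008]
    L=.12 if k[2]=='e' else 0; c_,s_=np.cos(cv),np.sin(cv)
    return [.075-L*c_+.01*s_*1,y,.09+L*s_+.01*c_]
def world(p,l):
    c,s=np.cos(p[2]),np.sin(p[2]);return np.array([p[0]+c*l[0]-s*l[1],p[1]+s*l[0]+c*l[1],l[2]])
E
python3 - <<'E'
from fit import *
T={'B+ft':(235,340),'B-ft':(532,402),'T+t':(226,419),'T-t':(501,475),'T-b':(525,503),'C+e':(222,139),'C-e':(549,206),'C+h':(308,58),'C-h':(605,115)}
S={'C+e':(440,30),'C-e':(237,150),'C+h':(543,238),'C-h':(348,365),'B-bb':(328,497),'B-ft':(108,215),'T-t':(58,182)}
obs=[("top",k,np.array(v)/4.4+(85,90)) for k,v in T.items()]+[("scene",k,np.array(v)/5+(280,130)) for k,v in S.items()]
f=lambda q:np.concatenate([proj(n,world(q[:3],local(k,q[3:])))-v for n,k,v in obs])
best=min((least_squares(f,[.6,.15,y,.05,1],loss='soft_l1') for y in(-.3,0,.3)),key=lambda r:r.cost)
print(best.x.round(4));r=best.fun.reshape(-1,2)
for o,e in zip(obs,r):print(o[0],o[1],e.round(1))
# objects: intersect pixels with plane z
def onz(n,uv,z):
    c=C[n];R=np.asarray(c["R"]);d=R.T@np.array([(uv[0]-c["cx"])/c["fx"],(uv[1]-c["cy"])/c["fy"],1]);o=-R.T@c["t"];return (o+d*(z-o[2])/d[2]).round(3)
t=lambda u,v:np.array([u,v])/4.4+(85,90)
print("cap",onz("top",t(703,192),.15),"mugrim",onz("top",t(132,105),.09),"pen",onz("top",t(38,320),.01),onz("top",t(65,535),.01))
p=best.x
for k in('T+t','T-t','C+e','C-e'):print(k,world(p,local(k,p[3:])).round(3))
E
```

```text
[ 0.5985  0.2357 -0.1027  0.0318  0.7349]
top B+ft [-1.  -0.8]
top B-ft [ 1. -1.]
top T+t [-0.7 -0.5]
top T-t [ 0.8 -0.2]
top T-b [-0.1 -0.3]
top C+e [-1.2 -0.2]
top C-e [ 0.3 -0.6]
top C+h [-0.  -1.2]
top C-h [-0.2 -1.2]
scene C+e [-0.8 -1. ]
scene C-e [-1.6 -0.2]
scene C+h [ 0.1 -3.4]
scene C-h [-0.3 -0.6]
scene B-bb [-1.4  1. ]
scene B-ft [-1.8 -0.1]
scene T-t [-1.6 -1.4]
cap [0.607 0.08  0.15 ] mugrim [0.651 0.407 0.09 ] pen [0.542 0.475 0.01 ] [0.416 0.433 0.01 ]
T+t [0.478 0.326 0.088]
T-t [0.462 0.172 0.088]
C+e [0.6   0.321 0.178]
C-e [0.583 0.152 0.178]
```

The fit is good, with residuals around 1 px. The tray is about 32 mm out, the cover at about 0.73 rad, and the sizes are consistent. Next I'll work out the approach in tool units.

```bash
cat >> fit.py <<'E'
from scipy.spatial.transform import Rotation as Ro
P=np.array([.5985,.2357,-.1027])
def onz(n,uv,z):
    c=C[n];R=np.asarray(c["R"]);d=R.T@np.array([(uv[0]-c["cx"])/c["fx"],(uv[1]-c["cy"])/c["fy"],1]);o=-R.T@c["t"];return (o+d*(z-o[2])/d[2]).round(3)
def go(*tg,yaw=P[2]):
    s=read_state();R=Ro.from_quat(s["eef_rot"]).as_matrix()
    print("t",s["time"],"pos",s["ee_pos"].round(4),"F",s["ft_force"].round(2),"w",round(s["width"],4))
    ty=R[:2,1];a=np.arctan2(-ty[0],ty[1]);print("spin",round(-(yaw-a)/np.pi,4),"tool yaw",round(a,3),"tilt",R[2,2].round(4))
    for l in tg:
        X=world(P,l);print(l,X.round(3),"dp",(R.T@(X-s["ee_pos"])/.25).round(4))
E
python3 - <<'E'
from fit import *
for uv in((112,240),(187,258),(178,245)):print(onz("top",uv,.1))
go([-.165,0,.2],[-.165,0,.05])
E
```

```text
[0.344 0.352 0.1  ]
[0.322 0.179 0.1  ]
[0.348 0.203 0.1  ]
t 0.1 pos [0.149  0.6066 0.1997] F [0.59 1.13 0.17] w 0.0871
spin -0.044 tool yaw -0.241 tilt -1.0
[-0.165, 0, 0.2] [0.434 0.253 0.2  ] dp [-1.4464e+00 -1.1028e+00  4.0000e-04]
[-0.165, 0, 0.05] [0.434 0.253 0.05 ] dp [-1.4463 -1.102   0.6004]
```

Call:
carry_out(deltas=[{"hand":0,"dp":[-0.72,-0.55,0],"spin":-0.044},{"hand":0,"dp":[-0.72,-0.55,0],"spin":-0.044},{"hand":0,"dp":[-0.72,-0.55,0],"spin":-0.044},{"hand":0,"dp":[-0.72,-0.55,0],"spin":-0.044},{"hand":0,"dp":[-0.72,-0.55,0],"spin":-0.044},{"hand":0,"dp":[-0.72,-0.55,0],"spin":-0.044},{"hand":0,"dp":[-0.72,-0.55,0],"spin":-0.044}], force=20)

```text
time: 0.8
ee_pos: [0.2909, 0.4305, 0.2004]
eef_rot: [0.052, 0.999, 0.0, -0.0]
ft_force: [-0.4, -0.3, 0.5]
width: 0.0391
grip_force: 0.0
```

```bash
python3 - <<'E'
from fit import *
go([-.165,0,.2],[-.165,0,.05])
E
```

```text
t 0.8 pos [0.2909 0.4305 0.2004] F [-0.35 -0.31  0.54] w 0.0391
spin -0.0002 tool yaw -0.103 tilt -1.0
[-0.165, 0, 0.2] [0.434 0.253 0.2  ] dp [-0.6441 -0.6486  0.0013]
[-0.165, 0, 0.05] [0.434 0.253 0.05 ] dp [-0.6443 -0.6487  0.6013]
```

Call:
carry_out(deltas=[{"hand":0,"dp":[-0.644,-0.648,0],"spin":0},{"hand":0,"dp":[-0.644,-0.648,0],"spin":0},{"hand":0,"dp":[-0.644,-0.648,0],"spin":0},{"hand":0,"dp":[-0.644,-0.648,0],"spin":0},{"hand":0,"dp":[-0.644,-0.648,0],"spin":0},{"hand":0,"dp":[-0.644,-0.648,0],"spin":0},{"hand":0,"dp":[-0.644,-0.648,0.15],"spin":0},{"hand":0,"dp":[-0.644,-0.648,0.3],"spin":0},{"hand":0,"dp":[-0.644,-0.648,0.45],"spin":0},{"hand":0,"dp":[-0.644,-0.648,0.6],"spin":0},{"hand":0,"dp":[-0.644,-0.648,0.6],"spin":0},{"hand":0,"dp":[-0.644,-0.648,0.6],"spin":0}])

```text
time: 2.0
ee_pos: [0.434, 0.2542, 0.0509]
eef_rot: [0.05, 0.999, -0.0, -0.0]
ft_force: [0.2, 0.8, 0.4]
width: 0.0002
grip_force: 0.0
```

```bash
python3 - <<'E'
from fit import *
go([-.1385,0,.05],[-.1065,0,.05])
E
```

```text
t 2.0 pos [0.434  0.2542 0.0509] F [0.22 0.82 0.44] w 0.0002
spin 0.0007 tool yaw -0.101 tilt -1.0
[-0.1385, 0, 0.05] [0.461 0.25  0.05 ] dp [-0.1082 -0.0064  0.0035]
[-0.1065, 0, 0.05] [0.493 0.247 0.05 ] dp [-0.2362 -0.0067  0.0034]
```

Call:
carry_out(deltas=[{"hand":0,"dp":[-0.03,-0.006,0],"spin":0},{"hand":0,"dp":[-0.06,-0.006,0],"spin":0},{"hand":0,"dp":[-0.08,-0.006,0],"spin":0},{"hand":0,"dp":[-0.09,-0.006,0],"spin":0},{"hand":0,"dp":[-0.1,-0.006,0],"spin":0},{"hand":0,"dp":[-0.11,-0.006,0],"spin":0},{"hand":0,"dp":[-0.12,-0.006,0],"spin":0},{"hand":0,"dp":[-0.13,-0.006,0],"spin":0},{"hand":0,"dp":[-0.14,-0.006,0],"spin":0},{"hand":0,"dp":[-0.15,-0.006,0],"spin":0},{"hand":0,"dp":[-0.16,-0.006,0],"spin":0},{"hand":0,"dp":[-0.17,-0.006,0],"spin":0},{"hand":0,"dp":[-0.18,-0.006,0],"spin":0},{"hand":0,"dp":[-0.19,-0.006,0],"spin":0},{"hand":0,"dp":[-0.2,-0.006,0],"spin":0},{"hand":0,"dp":[-0.207,-0.006,0],"spin":0},{"hand":0,"dp":[-0.207,-0.006,0],"spin":0}])

```text
time: 3.7
ee_pos: [0.4863, 0.2458, 0.0504]
eef_rot: [0.051, 0.999, -0.0, 0.0]
ft_force: [0.6, -0.1, 0.3]
width: 0.0005
grip_force: 0.0
```

```bash
python3 - <<'E'
from fit import *
go([-.1065,0,.05])
E
```

```text
t 3.7 pos [0.4863 0.2458 0.0504] F [ 0.6  -0.12  0.26] w 0.0005
spin -0.0001 tool yaw -0.103 tilt -1.0
[-0.1065, 0, 0.05] [0.493 0.247 0.05 ] dp [-0.0246  0.0057  0.0016]
```

Call:
carry_out(deltas=[{"hand":0,"dp":[-0.004,0,0],"spin":0},{"hand":0,"dp":[-0.008,0,0],"spin":0},{"hand":0,"dp":[-0.012,0,0],"spin":0},{"hand":0,"dp":[-0.016,0,0],"spin":0}])

```text
time: 4.1
ee_pos: [0.4893, 0.2455, 0.0503]
eef_rot: [0.051, 0.999, -0.0, -0.001]
ft_force: [-6.3, -1.3, 5.2]
width: 0.0003
grip_force: 3.5
```

Call:
carry_out(deltas=[{"hand":0,"dp":[-0.004,0,0],"spin":0}])

```text
time: 4.2
ee_pos: [0.4894, 0.2455, 0.0503]
eef_rot: [0.051, 0.999, -0.0, -0.002]
ft_force: [-12.4, -2.1, 9.9]
width: 0.0001
grip_force: 6.0
```

Call:
carry_out(deltas=[{"hand":0,"dp":[-0.004,0,0],"spin":0}])

```text
time: 4.3
ee_pos: [0.4894, 0.2455, 0.0503]
eef_rot: [0.051, 0.999, -0.001, -0.002]
ft_force: [-17.3, -3.2, 12.9]
width: 0.0005
grip_force: 8.3
```

The push stalled rigidly at about 17 N. I'll back off and check in the camera.

Call:
carry_out(deltas=[{"hand":0,"dp":[0.02,0,0],"spin":0},{"hand":0,"dp":[0.08,0,0],"spin":0},{"hand":0,"dp":[0.12,0,-0.1],"spin":0},{"hand":0,"dp":[0.12,0,-0.3],"spin":0},{"hand":0,"dp":[0.12,0,-0.5],"spin":0},{"hand":0,"dp":[0.12,0,-0.7],"spin":0},{"hand":0,"dp":[0.12,0,-0.7],"spin":0}])

```text
time: 5.0
ee_pos: [0.4653, 0.2501, 0.2328]
eef_rot: [0.052, 0.999, 0.004, 0.005]
ft_force: [-0.6, -0.5, 1.0]
width: 0.0002
grip_force: 0.0
```

```bash
python3 - <<'E'
from fit import *
import cv2
a=camera("top")[90:220,85:265,::-1];b=camera("scene")[130:245,280:415,::-1]
cv2.imwrite("pics/t2.png",cv2.resize(a,None,fx=4.4,fy=4.4,interpolation=cv2.INTER_CUBIC))
cv2.imwrite("pics/s2.png",cv2.resize(b,None,fx=5,fy=5,interpolation=cv2.INTER_CUBIC))
go([-.06,0,.23])
for tr in(0,.005,.01):
  p=[proj("scene",world(P,local('T'+k+'t',(tr,.73)))) for k in'-+'];print(tr,[((q-(280,130))*5).round() for q in p])
E
```

```text
t 5.1 pos [0.4629 0.2489 0.2266] F [-0.77  1.13 -0.95] w 0.0001
spin -0.0 tool yaw -0.103 tilt -1.0
[-0.06, 0, 0.23] [0.539 0.242 0.23 ] dp [-0.3052  0.0031 -0.013 ]
0 [array([ 92., 202.]), array([274.,  95.])]
0.005 [array([ 85., 197.]), array([267.,  91.])]
0.01 [array([ 79., 193.]), array([261.,  87.])]
```

View pics/s2.png

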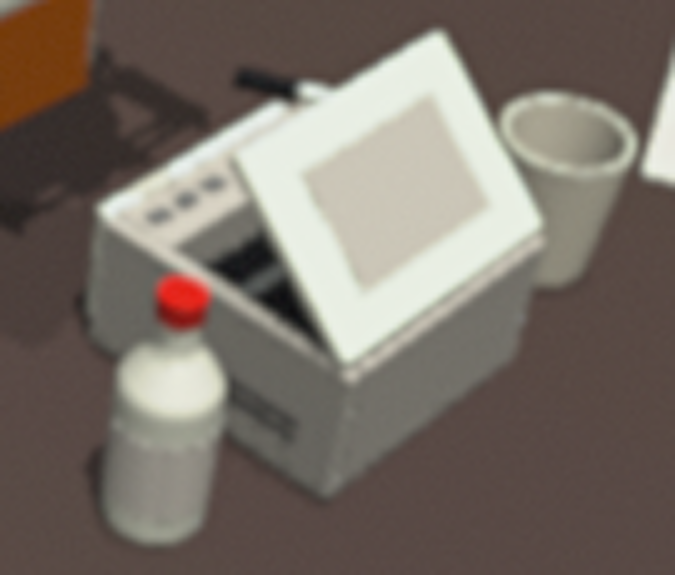

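View pics/t2.png

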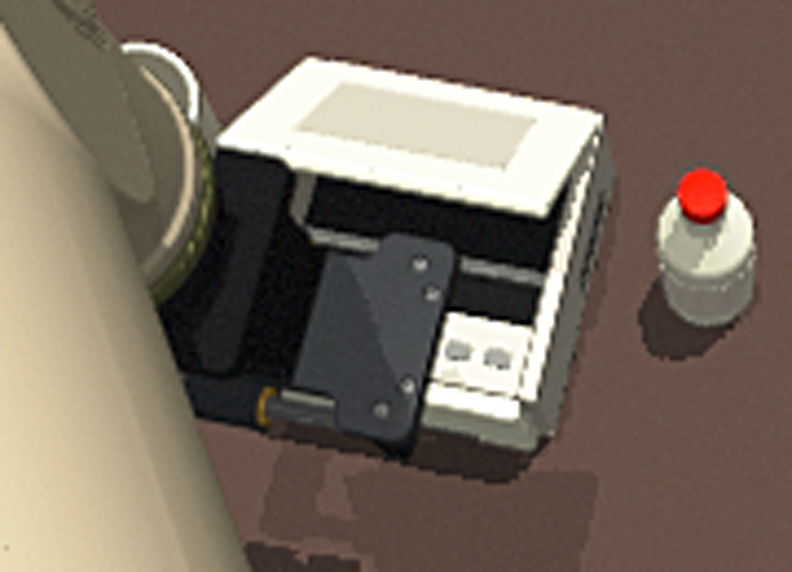

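The tray front is now flush at (98,210) in the scene crop, which matches the prediction for home. The box corners haven't moved and the cover still stands open. Next I'll go above the cover edge.

Call:
carry_out(deltas=[{"hand":0,"dp":[-0.15,0,0],"spin":0},{"hand":0,"dp":[-0.3,0,0],"spin":0},{"hand":0,"dp":[-0.42,0,0],"spin":0},{"hand":0,"dp":[-0.52,0,0],"spin":0},{"hand":0,"dp":[-0.545,0,0.04],"spin":0},{"hand":0,"dp":[-0.545,0,0.1],"spin":0},{"hand":0,"dp":[-0.545,0,0.1],"spin":0}])

```text
time: 5.8
ee_pos: [0.5952, 0.2344, 0.1965]
eef_rot: [0.051, 0.999, -0.001, -0.003]
ft_force: [-1.2, -0.6, -0.4]
width: 0.0003
grip_force: 0.0
```

```bash
python3 - <<'E'
from fit import *
go([0,0,.19],[0,0,.17],[-.02,0,.11],[-.02,0,.1])
E
```

```text
t 5.8 pos [0.5952 0.2344 0.1965] F [-1.22 -0.6  -0.4 ] w 0.0003
spin 0.0002 tool yaw -0.102 tilt -1.0
[0, 0, 0.19] [0.598 0.236 0.19 ] dp [-0.0125  0.0066  0.0258]
[0, 0, 0.17] [0.598 0.236 0.17 ] dp [-0.0129  0.0068  0.1058]
[-0.02, 0, 0.11] [0.579 0.238 0.11 ] dp [0.0658 0.0076 0.3462]
[-0.02, 0, 0.1] [0.579 0.238 0.1  ] dp [0.0656 0.0077 0.3862]
```

Call:
carry_out(deltas=[{"hand":0,"dp":[-0.012,0,0.02],"spin":0},{"hand":0,"dp":[-0.012,0,0.04],"spin":0},{"hand":0,"dp":[-0.012,0,0.06],"spin":0},{"hand":0,"dp":[-0.01,0,0.08],"spin":0},{"hand":0,"dp":[-0.005,0,0.1],"spin":0},{"hand":0,"dp":[0,0,0.12],"spin":0},{"hand":0,"dp":[0.005,0,0.14],"spin":0},{"hand":0,"dp":[0.01,0,0.16],"spin":0},{"hand":0,"dp":[0.015,0,0.18],"spin":0},{"hand":0,"dp":[0.02,0,0.2],"spin":0}])

```text
time: 6.8
ee_pos: [0.5919, 0.2357, 0.1508]
eef_rot: [0.051, 0.999, 0.0, -0.001]
ft_force: [-4.1, -0.5, 5.6]
width: 0.0001
grip_force: 3.2
```

Call:
carry_out(deltas=[{"hand":0,"dp":[0.006,0,0.02],"spin":0},{"hand":0,"dp":[0.012,0,0.04],"spin":0},{"hand":0,"dp":[0.018,0,0.06],"spin":0},{"hand":0,"dp":[0.024,0,0.08],"spin":0},{"hand":0,"dp":[0.03,0,0.1],"spin":0},{"hand":0,"dp":[0.036,0,0.12],"spin":0},{"hand":0,"dp":[0.042,0,0.14],"spin":0},{"hand":0,"dp":[0.042,0,0.155],"spin":0},{"hand":0,"dp":[0.042,0,0.165],"spin":0}])

```text
time: 7.7
ee_pos: [0.582, 0.2362, 0.1087]
eef_rot: [0.051, 0.999, -0.0, -0.0]
ft_force: [-0.2, 0.2, 1.4]
width: 0.0003
grip_force: 0.6
```

Call:
carry_out(deltas=[{"hand":0,"dp":[0,0,0.006],"spin":0},{"hand":0,"dp":[0,0,0.01],"spin":0}])

```text
time: 7.9
ee_pos: [0.5823, 0.2361, 0.1066]
eef_rot: [0.051, 0.999, 0.0, 0.0]
ft_force: [-0.3, 0.4, 1.4]
width: 0.0008
grip_force: 0.6
```

Call:
carry_out(deltas=[{"hand":0,"dp":[0,0,0.006],"spin":0},{"hand":0,"dp":[0,0,0.012],"spin":0},{"hand":0,"dp":[0,0,0.018],"spin":0}])

```text
time: 8.2
ee_pos: [0.5822, 0.2362, 0.1021]
eef_rot: [0.051, 0.999, 0.0, -0.0]
ft_force: [0.1, -1.0, 1.3]
width: 0.0006
grip_force: 0.6
```

Call:
carry_out(deltas=[{"hand":0,"dp":[0,0,0.006],"spin":0},{"hand":0,"dp":[0,0,0.01],"spin":0}])

```text
time: 8.4
ee_pos: [0.5821, 0.2362, 0.0995]
eef_rot: [0.051, 0.999, 0.0, -0.0]
ft_force: [-1.1, 0.4, 1.4]
width: 0.0005
grip_force: 0.6
```

Call:
carry_out(deltas=[{"hand":0,"dp":[0,0,0.005],"spin":0},{"hand":0,"dp":[0,0,0.01],"spin":0}])

```text
time: 8.6
ee_pos: [0.5822, 0.2362, 0.0971]
eef_rot: [0.051, 0.999, 0.0, -0.0]
ft_force: [-0.1, 0.7, 1.7]
width: 0.0006
grip_force: 0.6
```

Call:
carry_out(deltas=[{"hand":0,"dp":[0,0,0.004],"spin":0},{"hand":0,"dp":[0,0,0.004],"spin":0}])

```text
time: 8.8
ee_pos: [0.5821, 0.2362, 0.096]
eef_rot: [0.051, 0.999, -0.0, -0.0]
ft_force: [0.5, 0.3, -0.1]
width: 0.0004
grip_force: 0.2
```

The tip is at z = 0.096 with no contact, which is lower than a closed cover allows. I'll look before doing anything else.

```bash
python3 - <<'E'
from fit import *
import cv2
b=camera("scene")[130:245,280:415,::-1]
cv2.imwrite("pics/s3.png",cv2.resize(b,None,fx=5,fy=5,interpolation=cv2.INTER_CUBIC))
for a in(0,.1,.2,.3):
  print(a,[((proj("scene",world(P,local('C'+k+'e',(0,a))))-(280,130))*5).round() for k in'-+'])
E
```

```text
0 [array([156., 235.]), array([356., 112.])]
0.1 [array([160., 219.]), array([362.,  96.])]
0.2 [array([167., 204.]), array([369.,  81.])]
0.3 [array([175., 190.]), array([378.,  68.])]
```

View pics/s3.png

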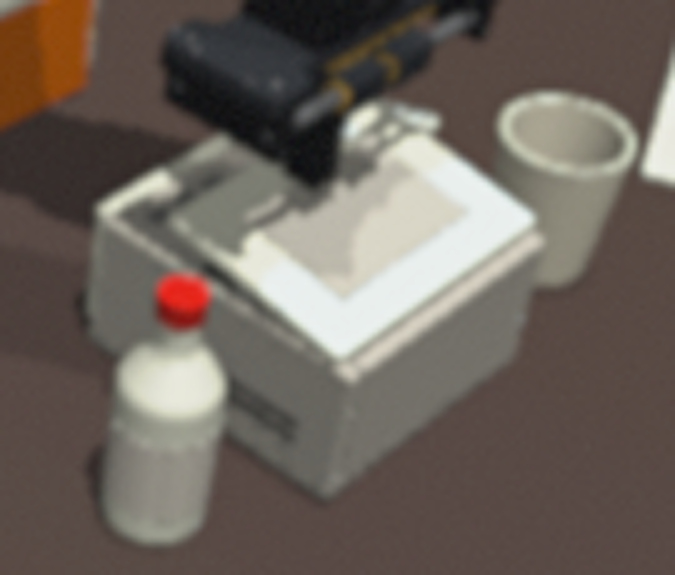

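The cover is nearly closed, at roughly 0.1 rad, and the finger is still on it. The tip seems to be a little behind the nominal TCP when the fingers are closed. I'll keep going down until the force rises.

Call:
carry_out(deltas=[{"hand":0,"dp":[0,0,0.008],"spin":0},{"hand":0,"dp":[0,0,0.016],"spin":0}])

```text
time: 9.05
ee_pos: [0.5822, 0.2362, 0.0921]
eef_rot: [0.051, 0.999, 0.0, 0.0]
ft_force: [-0.8, -0.4, 2.0]
width: 0.0006
grip_force: 0.6
```

Call:
carry_out(deltas=[{"hand":0,"dp":[0,0,0.006],"spin":0},{"hand":0,"dp":[0,0,0.012],"spin":0}])

```text
time: 9.25
ee_pos: [0.5821, 0.2362, 0.089]
eef_rot: [0.051, 0.999, -0.0, -0.0]
ft_force: [-0.2, 0.5, 1.2]
width: 0.0
grip_force: 0.6
```

```bash
python3 - <<'E'
from fit import *
import cv2
s=read_state();print(s["ee_pos"],s["ft_force"],((proj("scene",s["ee_pos"])-(280,130))*5).round())
b=camera("scene")[130:245,280:415,::-1]
cv2.imwrite("pics/s4.png",cv2.resize(b,None,fx=5,fy=5,interpolation=cv2.INTER_CUBIC))
E
```

```text
[0.58209605 0.23619626 0.08897514] [-0.21994145  0.47219775  1.18106688] [296. 213.]
```

View pics/s4.png

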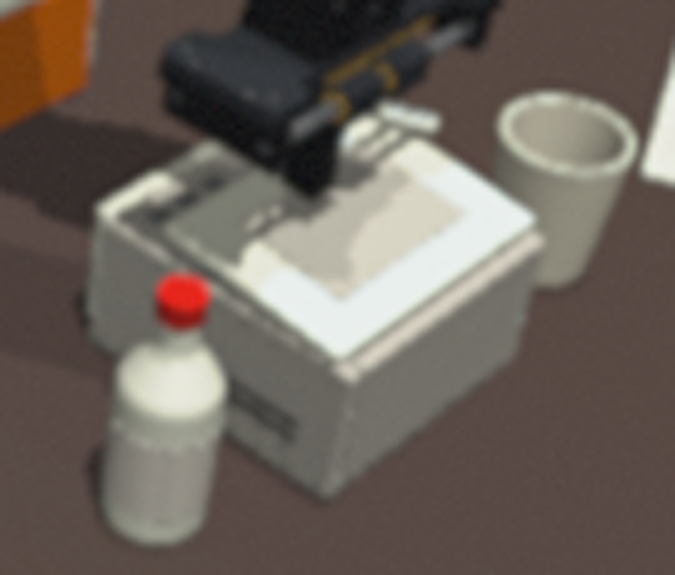

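The cover corner moved from (172,215) to (166,226), so it's still following, and the tip does sit about 15 mm above the TCP. I'll continue.

Call:
carry_out(deltas=[{"hand":0,"dp":[0,0,0.006],"spin":0},{"hand":0,"dp":[0,0,0.012],"spin":0}])

```text
time: 9.5
ee_pos: [0.5822, 0.2362, 0.0861]
eef_rot: [0.051, 0.999, 0.0, 0.0]
ft_force: [-0.8, 0.6, 1.6]
width: 0.0007
grip_force: 0.6
```

Call:
carry_out(deltas=[{"hand":0,"dp":[0,0,0.006],"spin":0},{"hand":0,"dp":[0,0,0.01],"spin":0}])

```text
time: 9.7
ee_pos: [0.5821, 0.2362, 0.0835]
eef_rot: [0.051, 0.999, 0.0, -0.0]
ft_force: [-1.3, -0.0, 1.0]
width: 0.0004
grip_force: 0.6
```

Call:
carry_out(deltas=[{"hand":0,"dp":[0,0,0.004],"spin":0},{"hand":0,"dp":[0,0,0.008],"spin":0}])

```text
time: 9.9
ee_pos: [0.5822, 0.2362, 0.0816]
eef_rot: [0.051, 0.999, 0.0, -0.0]
ft_force: [-1.5, -0.3, 1.1]
width: 0.0006
grip_force: 0.6
```

Call:
carry_out(deltas=[{"hand":0,"dp":[0,0,0.004],"spin":0},{"hand":0,"dp":[0,0,0.008],"spin":0}])

```text
time: 10.1
ee_pos: [0.5822, 0.2362, 0.0796]
eef_rot: [0.051, 0.999, 0.0, -0.0]
ft_force: [-1.0, 0.3, 1.0]
width: 0.0006
grip_force: 0.6
```

Call:
carry_out(deltas=[{"hand":0,"dp":[0,0,0.004],"spin":0},{"hand":0,"dp":[0,0,0.008],"spin":0}])

```text
time: 10.3
ee_pos: [0.5822, 0.2362, 0.0783]
eef_rot: [0.051, 0.999, 0.0, 0.0]
ft_force: [-6.4, -1.0, 13.8]
width: 0.0002
grip_force: 6.6
```

```bash
python3 - <<'E'
from fit import *
import cv2
b=camera("scene")[130:245,280:415,::-1]
cv2.imwrite("pics/s5.png",cv2.resize(b,None,fx=5,fy=5,interpolation=cv2.INTER_CUBIC))
E
```

```text
(no output)
```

View pics/s5.png

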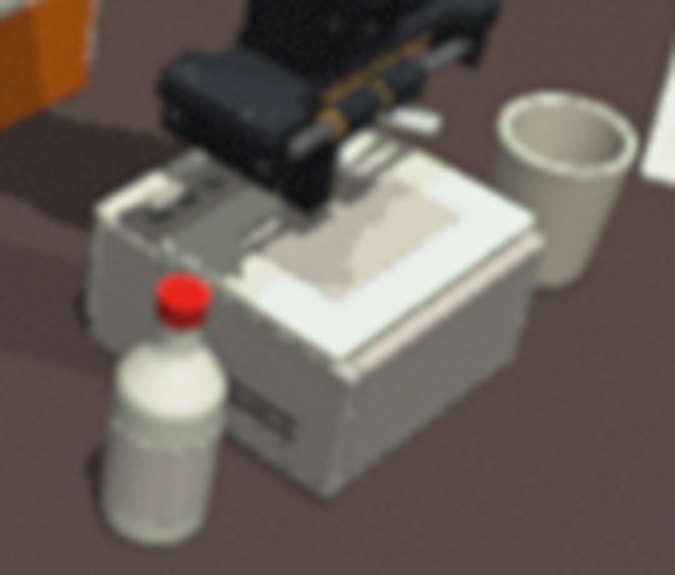

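The force rose sharply to 14 N and the cover lies flush in the picture. I'll hold briefly, then retreat straight up.

Call:
carry_out(deltas=[{"hand":0,"dp":[0,0,0],"spin":0},{"hand":0,"dp":[0,0,0],"spin":0},{"hand":0,"dp":[0,0,0],"spin":0},{"hand":0,"dp":[0,0,-0.02],"spin":0},{"hand":0,"dp":[0,0,-0.1],"spin":0},{"hand":0,"dp":[0,0,-0.25],"spin":0},{"hand":0,"dp":[0,0,-0.4],"spin":0},{"hand":0,"dp":[0,0,-0.6],"spin":0},{"hand":0,"dp":[0,0,-0.8],"spin":0},{"hand":0,"dp":[0,0,-0.8],"spin":0},{"hand":0,"dp":[0,0,-0.8],"spin":0}])

```text
time: 11.45
ee_pos: [0.5829, 0.2362, 0.2791]
eef_rot: [0.051, 0.999, 0.001, 0.001]
ft_force: [0.5, 0.2, 0.1]
width: 0.0005
grip_force: 0.0
```

```bash
python3 - <<'E'
from fit import *
import cv2
b=camera("scene")[130:245,280:415,::-1];a=cv2.imread("pics/scene0.png")[130:245,280:415]
cv2.imwrite("pics/s6.png",cv2.resize(b,None,fx=5,fy=5,interpolation=cv2.INTER_CUBIC))
E
```

```text
(no output)
```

View pics/s6.png

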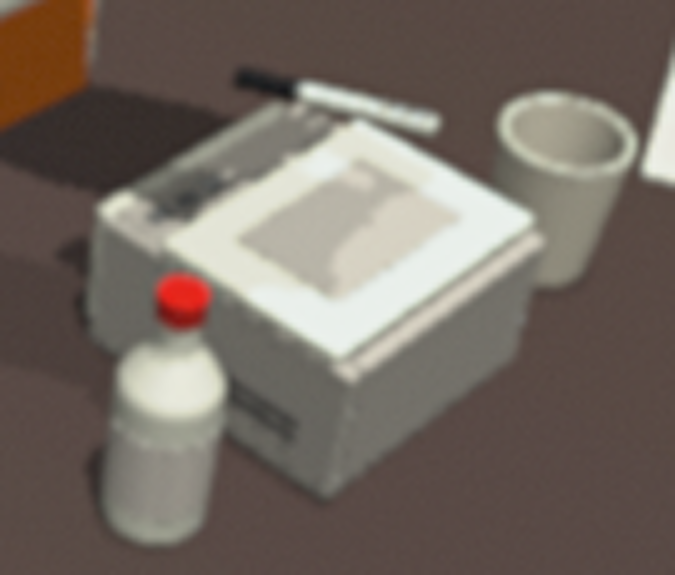

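The cover lies flat with its corner at about (165,238), matching the closed prediction. The tray is flush at (98,210), and the bottle, cup, pen and printer haven't moved. Handing in.

```bash
python3 -c "
from bench import *
print(close_job())"
```

```text
the job is handed in; nothing more can be done
None
```

The printer's tray is fully home and its cover closed, the printer, bottle, cup and pen looked unmoved in the last picture, and the job is handed in (no verdict was returned).

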